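# Cam-clamp a knife-handle blank on the planing board

### The job

The mahogany blank lying on the planing board has to be clamped for planing. With a fingertip push it along the board until its end is fully home against the end stop; then push the cam lever round with one finger until the cam jams the blank tight against the long fence, and leave it locked. Only push, gently: do not grip or lift anything, and leave the tools and the other blank where they lie.

Things in the scene. Friction and masses are not known exactly. Their poses are not given: they have to be found in the camera images.
- planing_board: Planing board, fixed: 320 x 120 x 18 mm, on the bench behind the glass plate, lying crosswise. Origin: centre of its underside; x along it to the end stop (to the robot's right), y across it to the fence (away from the robot), z up; top at z 18 mm. Pale fence on the far side: face at y +35, x -60 to +155 mm; pale end stop at the right end: face at x +135, y -17 to +35 mm; both 16 mm high.
- blank: The blank to clamp: mahogany stick 19 wide, 204 long, 23 mm high, about 85 g, loose on the board between fence and cam. Origin: centre of its underside; its y axis runs along it to the end stop. It starts 1 to 5 mm off the fence, 35 to 72 mm short of the stop, and slides easily. Home against stop and fence its origin is at x +33, y +25.5, z +18 mm in the board's frame.
- blank_front_end (a point): Centre of the blank's end face nearest the end stop (11.5 mm above the board top).
- blank_rear_end (a point): Centre of the blank's other end face, at its left end (11.5 mm above the board top): the face to push on with a fingertip. The board is free beyond it.
- cam_lever (a joint): Angle of the one lever on the board (rad), grows clockwise seen from above (to close). At q its arm points -(1.047 + q) rad from the board's x axis. Starts at 0 to 0.45, stays where left; 2 to 3 N turn it while loose. Its disc touches a blank lying against the fence at about 1.4 and then stiffens fast; end of travel 2.3. Locked, and stays so, once 8 to 10 N are felt pushing 85 mm from the pivot.
- cam_pivot (a point): Axis of the lever's pivot bolt, 28 mm above the bench, at x 0, y -10.5 mm in the board's frame. The bolt head tops out 25 mm above the board top. The eccentric disc (radius 22 mm, centre 9 mm off this axis, one piece with the lever) turns about it.
- lever_end (a point): Point on the middle line of the cam lever, 100 mm from the pivot, at half its thickness: a flat dark wooden arm 22 mm wide and 18 mm thick, 1 mm above the board, with a round end of radius 13 mm about this point. At the start it points at the robot or a little to the right, over the board's edge. To close, push on its right side (towards the end stop), so that it swings round to the left.
- spare_blank: Another mahogany blank 19 x 212 x 24 mm, lying on the bench behind the planing board. Leave it. Origin: centre of its underside.
- block_plane: Block plane 44 x 174 x 46 mm on the bench beyond the end stop, at the right end of the board. Leave it. Origin: under its middle.
- honing_guide: Grey honing guide 39 x 64 x 31 mm on the bench behind the left end of the fence. Leave it. Origin: under its middle.
- hex_key: Small hex key 29 x 88 x 6 mm on the bench to the left of the planing board. Leave it. Origin: under its middle.
- sanding_block: Cork sanding block 60 x 105 x 29 mm on the right part of the bench. Leave it. Origin: under its middle.
- wood_knob: Turned dark wooden knob, 52 mm across, 46 mm high, on the right part of the bench. Leave it. Origin: under its middle.
Things that resemble listed ones, but are neither listed nor needed, are in the scene too. What is shaped like the blank but purple is not meant.

How it is judged:
By the outcome, as a careful person would: the job done as asked, in the order asked, and still so for the second after the job is handed in, with the robot touching nothing.
It also fails if it takes over 58 s, if anything falls off the work surface, if the arm or the gripper's body presses on something with over 40 N, if the wrist force passes 120 N, or if a joint passes its speed limit or range.

### The arm

A 7-joint arm with a two-finger parallel gripper is mounted at the origin on a cart in front of the work surface, level with it; the furniture and walls round the work are solid. World frame = base frame: x ahead of the robot, y to its left, z up, the work surface at z = 0. Lengths are in mm, angles in rad, forces in N, time in s.
With the tool pointing down it reaches from about 425 to 1025 mm from the base axis. Payload 9.4 kg.
Tool frame: the origin (TCP) lies midway between the tips of the shut fingers; the grasp point (between the pads) lies 19 mm behind it (grasp_offset is the distance from the TCP to the grasp point, in mm); z points along the fingers, y is the line along which they close (so a half turn about z gives the same grasp; the last joint's range is limited). The gripper opens to 85 mm and grips with 20 to 120 N. Pads are 22 mm wide; open, the fingers measure 114 mm over their backs; the gripper's body (76 mm by 85 mm) begins 54 mm behind the grasp point. The pads swing forward as they close: fully open they stand 13 mm farther back than shut.
Start: joints at [-1.249, 0.599, -0.003, 1.599, 0.002, 0.943, -0.08], TCP at [281.532, 668.105, 201.675] pointing down, gripper open.
Joint ranges: [-2.57, 2.57], [-0.35, 1.97], [-1.29, 1.29], [0.11, 2.56], [-1.05, 4.19], [0.11, 1.86], [-2.63, 2.63]. Speed limits (rad/s): [2.22, 2.22, 3.01, 3.01, 3.14, 3.14, 3.14].

### API

Orientations are given as a rotation vector (axis times angle).
In Python, from station import * gives the robot as it stands. The module is installed in compiled form; this text tells all that it offers.
- The arm moves only by the tool move_arm, never from a script. Its argument "steps" is a list of rows, each an object with "gripper": the opening, from 0 (shut) to 1 (fully open); "travel": the shift along the tool's x, y, z normalised to -1 to 1, where 1 is 0.04 m, a list of three; "spin": the turn about the tool's z normalised to -1 to 1, where 1 is 0.15 rad. A call has 1 to 20 rows; each row shifts and turns the commanded pose from where the row before left it, along the tool's axes as they then stand; what a row does not reach is not made up. A row lasts 1/10 s, in which the tool goes at most 50 mm and 8.59 degrees, less where a joint would pass 70% of its speed; a pose out of reach is approached as far as the arm can. A call with a number of a shift or a turn outside -1 to 1 is refused whole. A call with a gripper value outside its range is refused whole. The fingers move at their own pace and stop on an object; "grip_force" is the grip in N (left out, the last holds). Time passes only in rows, so rows that do not move let the fingers close. It gives the time, the measured TCP pose, the force, the opening and the grip force at its end, in the units of the state.
- observe(): the state, without advancing time (a new reading comes with each control period).
- read_camera(name): name is "side" or "top"; returns the picture (420x560x3 uint8, blue, green, red); there is no depth.
- camera_model(name): a dict with "intrinsics" (3x3 intrinsics, pixels), "R" (3x3) and "t" (3): a world point X has camera coordinates R X + t. Camera axes: x right, y down, z forward; pixel columns grow to the right and rows downward; lengths in mm; the calibration is good to about 2 mm. A picture is of the moment at which its call begins. camera_model takes no time and is no camera call.
- job_done(): hands the job in; it is judged then, once.
The state is a dict: "time": time; "joint_positions": joint angles; "joint_velocities": joint speeds; "tau": joint torques, N m; "position": TCP position; "tcp_rot": TCP orientation; "ft_force": force on the tool from outside, world axes, zero at the start; "wrist_torque": the same for the moment, N m; "width": finger opening in mm; "grip_force": force on a finger pad.
Only numpy, scipy, OpenCV 4.12 (cv2) and the standard library are available. Lean on these libraries where they do the work, as an engineer would, in place of code of your own. Each camera call takes 0.05 s, during which the arm holds its last target. There are 200 camera calls.

## Working session

There is one attempt and no reset: what is moved stays moved. The work goes in short steps, Python scripts to look and compute and a tool call to move; the robot and the scene stay as the last step left them, time stands still between calls to the robot, and variables do not carry over. Pictures are saved under pics/ and viewed, at most 10 in all, crops included, and the job is handed in when it is done.

Besides the shell and the picture viewer there is one more tool, called after "Emit:" by a JSON object that holds its "fn" and its "kwargs", one argument or row to a line. move_arm: Moves the arm, as the interface text tells. Scaled input: -1 to 1 covers 0.04 m each way for a shift and 0.15 rad each way for a turn. Its arguments: {"type":"object","properties":{"steps":{"type":"array","items":{"type":"object","properties":{"gripper":{"type":"number"},"travel":{"type":"array","items":{"type":"number"}},"spin":{"type":"number"}}}},"grip_force":{"type":"number"}},"required":["steps"]}

```bash
mkdir -p pics; python3 - <<'E'
from station import *
import cv2,numpy as np
np.set_printoptions(precision=3,suppress=True)
for n in("top","side"):
    cv2.imwrite(f"pics/{n}0.png",cv2.resize(read_camera(n),(784,588)))
    cv2.imwrite(f"{n}0_raw.png",read_camera(n))
    m=camera_model(n);print(m, -np.array(m["R"]).T@np.array(m["t"]))
s=observe();print(s)
E
```

```text
{'intrinsics': array([[401.895,   0.   , 288.305],
       [  0.   , 401.895, 208.39 ],
       [  0.   ,   0.   ,   1.   ]]), 'R': array([[ 0.014, -1.   ,  0.007],
       [-0.985, -0.015, -0.17 ],
       [ 0.17 , -0.004, -0.985]]), 't': array([ -96.11 ,  592.133, 1059.75 ])} [ 404.266  -82.29  1145.742]
{'intrinsics': array([[508.908,   0.   , 285.502],
       [  0.   , 508.908, 213.303],
       [  0.   ,   0.   ,   1.   ]]), 'R': array([[ 0.917, -0.398,  0.019],
       [-0.143, -0.373, -0.917],
       [ 0.372,  0.838, -0.399]]), 't': array([-573.088,   82.615, 1294.818])} [   55.385 -1282.74    602.761]
{'time': 0.2, 'joint_positions': array([-1.249,  0.6  , -0.003,  1.6  ,  0.002,  0.943, -0.08 ]), 'joint_velocities': array([ 0.   , -0.003, -0.   , -0.004, -0.001, -0.001,  0.001]), 'tau': array([  0.001, -77.624,   1.564, -25.8  ,   0.012,   0.007,   0.   ]), 'position': array([281.422, 667.821, 201.153]), 'tcp_rot': array([-0.622, -3.079,  0.001]), 'ft_force': array([ 0.181, -0.245, -0.012]), 'wrist_torque': array([ 0.002, -0.013, -0.07 ]), 'grip_force': 0.0, 'width': 85.37255811661167}
```

View pics/top0.png

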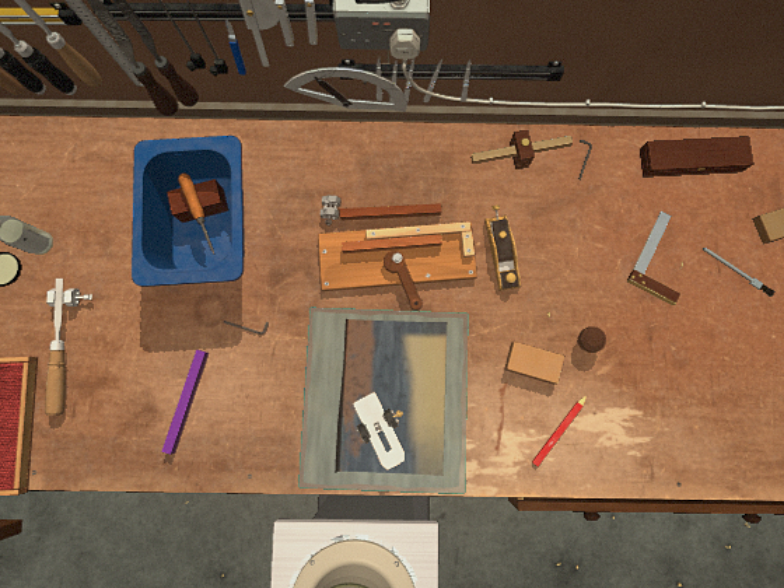

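View pics/side0.png

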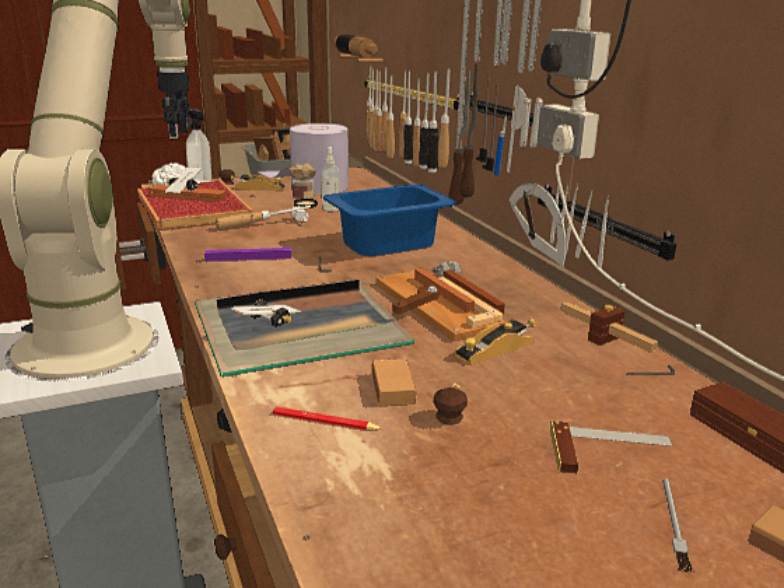

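The top picture (784×588) shows three sticks of the blank's shape. One is at (390,243) on the board between fence and cam, one at (390,212) on the bench behind the board, and a purple one at (185,400). The one at (390,243) fits "on the board between fence and cam". The lever runs from its bolt at (397,258) to its end at (416,302). I'll confirm with one crop and measure.

```bash
cat > h.py <<'E'
from station import *
import cv2,numpy as np
np.set_printoptions(precision=1,suppress=True)
def ray(n,uv,z):
    m=camera_model(n);R=np.array(m["R"]);c=-R.T@np.array(m["t"])
    d=R.T@np.linalg.inv(m["intrinsics"])@np.array([uv[0],uv[1],1.])
    return c+d*(z-c[2])/d[2]
def proj(n,X):
    m=camera_model(n);p=np.array(m["intrinsics"])@(np.array(m["R"])@np.array(X)+m["t"]);return p[:2]/p[2]
E
python3 - <<'E'
from h import *
im=cv2.imread("top0_raw.png")
c=im[130:230,215:350]
cv2.imwrite("pics/crop.png",cv2.resize(c,None,fx=5.8,fy=5.8,interpolation=cv2.INTER_CUBIC))
hsv=cv2.cvtColor(im,cv2.COLOR_BGR2HSV)
for p in[(300,172),(280,174),(280,151),(250,180),(290,200),(292,205),(300,164),(330,190)]:
    print(p,hsv[p[1],p[0]])
E
```

```text
(300, 172) [ 11 178 185]
(280, 174) [ 11 176 187]
(280, 151) [  9 179 151]
(250, 180) [ 12 177  88]
(290, 200) [ 10 150 117]
(292, 205) [ 14 160 110]
(300, 164) [ 16 114 228]
(330, 190) [ 13 165 202]
```

View pics/crop.png

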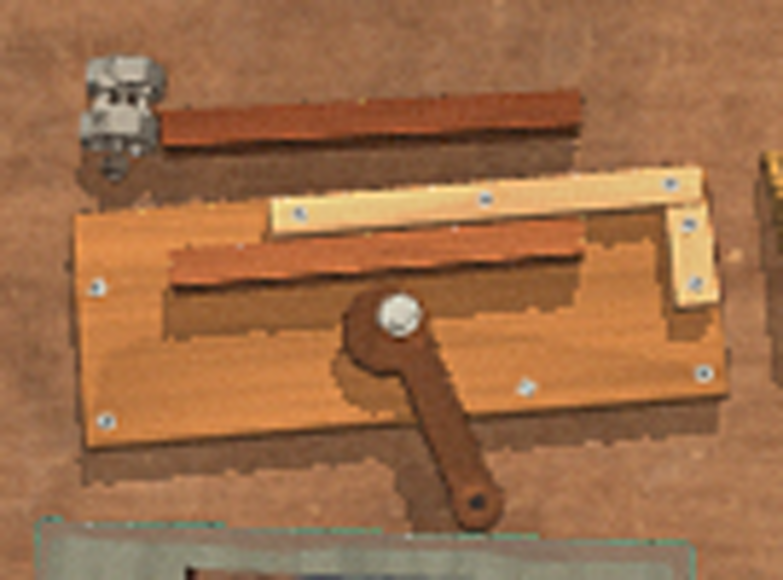

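The crop shows the blank to clamp at (170–583, 222–287), with the pale fence behind it, the stop at (668–718, 205–305), the bolt at (400,314) and the lever's end hole at (478,503). The spare blank lies on the bench at (160–580, 92–147).

```bash
python3 - <<'E'
from h import *
P={"nl":(88,447,18),"nr":(727,396,18),"fl":(75,212,18),"bolt":(400,314,43),"hole":(478,503,37),"bLf":(170,252,41),"bLn":(175,287,41),"bRf":(582,222,41),"bRn":(583,255,41),"fence_nl":(272,235,34),"stopf":(668,207,34),"stopn":(678,305,34),"tubN":None}
W={}
for k,p in P.items():
    if p is None: continue
    W[k]=ray("top",(215+p[0]/5.8-.4,130+p[1]/5.8-.4),p[2]);print(k,W[k])
ex=W["nr"]-W["nl"];print("len",np.linalg.norm(ex),np.linalg.norm(W["fl"]-W["nl"]))
ex/=np.linalg.norm(ex);ey=np.array([-ex[1],ex[0],0])
# origin from corners + bolt
o1=(W["nr"]+W["nl"])/2+60*ey; o2=W["bolt"]+10.5*ey; print("yaw",np.arctan2(ex[1],ex[0]),"o",o1,o2)
o=(o1+o2)/2;o[2]=0
for k in W: d=W[k]-o;print(k,"board",round(d@ex,1),round(d@ey,1))
# tub rim and side check
for p in [(134,140),(243,137),(242,283),(134,283)]: print("tub",ray("top",(p[0]/1.4,p[1]/1.4),100))
# side check of bolt & lever end
print(proj("side",W["bolt"])*1.4,proj("side",W["hole"])*1.4)
# tub rim height: side-view near right corner
m=observe();import scipy.spatial.transform as t
print(t.Rotation.from_rotvec(m["tcp_rot"]).as_matrix().round(3))
E
```

```text
nl [601.6  79.3  18. ]
nr [ 632.1 -234.8   18. ]
fl [720.7  90.4  18. ]
bolt [665.1 -72.9  43. ]
hole [ 573.9 -111.9   37. ]
bLf [694.8  39.8  41. ]
bLn [677.3  36.8  41. ]
bRf [ 713.2 -161.3   41. ]
bRn [ 696.6 -161.8   41. ]
fence_nl [706.1  -9.3  34. ]
stopf [ 723.5 -204.2   34. ]
stopn [ 673.9 -209.    34. ]
len 315.57144223752306 119.57631142094331
yaw -1.4741033213379422 o [676.6 -72.   18. ] [675.5 -71.9  43. ]
nl board -157.7 -59.5
nr board 157.9 -59.5
fl board -157.3 60.1
bolt board -0.1 -11.0
hole board 29.9 -105.6
bLf board -109.4 29.4
bLn board -108.1 11.7
bRf board 92.5 28.3
bRn board 91.4 11.7
fence_nl board -59.5 35.9
stopf board 136.2 34.5
stopn board 136.2 -15.3
tub [880.3 448.8 100. ]
tub [890.4 234.8 100. ]
tub [597.1 218.2 100. ]
tub [593.9 421.4 100. ]
[432.2 286.5] [398.9 302.8]
[[-0.9  0.4 -0. ]
 [ 0.4  0.9 -0. ]
 [-0.  -0.  -1. ]]
```

Every point agrees with the stated sizes. The board origin is about (676, −72), with its x axis at yaw −1.474. The blank has 43 mm to go and sits 5 mm off the fence, and the lever is at q ≈ 0.22. First I turn the tool so that its x is the board's −x and its y is the board's +y, and shut the fingers.

Emit:
{"fn": "move_arm", "kwargs": {
  "steps": [
    {"gripper": 0, "travel": [0, 0, 0], "spin": 0.9},
    {"gripper": 0, "travel": [0, 0, 0], "spin": 0.9},
    {"gripper": 0, "travel": [0, 0, 0], "spin": 0.9},
    {"gripper": 0, "travel": [0, 0, 0], "spin": 0.9},
    {"gripper": 0, "travel": [0, 0, 0], "spin": 0.9},
    {"gripper": 0, "travel": [0, 0, 0], "spin": 0.9},
    {"gripper": 0, "travel": [0, 0, 0], "spin": 0.9},
    {"gripper": 0, "travel": [0, 0, 0], "spin": 0.87},
    {"gripper": 0, "travel": [0, 0, 0], "spin": 0}
  ]
}}

```text
time: 1.1
position: [281.1, 668.1, 201.4]
tcp_rot: [2.113, 2.324, -0.001]
ft_force: [-0.5, 0.4, -0.1]
width: 0.1
grip_force: 0.0
```

```bash
cat >> h.py <<'E'
from scipy.spatial.transform import Rotation as Ro
O=np.array([676.,-72.,0]);EX=np.array([.0966,-.9953,0]);EY=np.array([.9953,.0966,0])
def st():
    s=observe();d=s["position"]-O;R=Ro.from_rotvec(s["tcp_rot"]).as_matrix();f=s["ft_force"]
    print("t",s["time"],"board",np.array([d@EX,d@EY,d[2]]),"yawx %.3f tilt %.3f"%(np.arctan2(R[1,0],R[0,0]),R[2,2]),"F board",np.array([f@EX,f@EY,f[2]]),"w",s["width"],"j",s["joint_positions"].round(2))
E
python3 -c "
from h import *
st()"
```

```text
t 1.1 board [-774.8 -321.5  201.4] yawx 1.666 tilt -1.000 F board [-0.5 -0.4 -0.1] w 0.09092622169877504 j [-1.4  0.6  0.3  1.6 -0.2  0.9 -1. ]
```

Emit:
{"fn": "move_arm", "kwargs": {
  "steps": [
    {"gripper": 0, "travel": [-1, 0.53, 0], "spin": 0},
    {"gripper": 0, "travel": [-1, 0.53, 0], "spin": 0},
    {"gripper": 0, "travel": [-1, 0.53, 0], "spin": 0},
    {"gripper": 0, "travel": [-1, 0.53, 0], "spin": 0},
    {"gripper": 0, "travel": [-1, 0.53, 0], "spin": 0},
    {"gripper": 0, "travel": [-1, 0.53, 0], "spin": 0},
    {"gripper": 0, "travel": [-1, 0.53, 0], "spin": 0},
    {"gripper": 0, "travel": [-1, 0.53, 0], "spin": 0},
    {"gripper": 0, "travel": [-1, 0.53, 0], "spin": 0},
    {"gripper": 0, "travel": [-1, 0.53, 0], "spin": 0},
    {"gripper": 0, "travel": [-1, 0.53, 0], "spin": 0},
    {"gripper": 0, "travel": [-1, 0.53, 0], "spin": 0},
    {"gripper": 0, "travel": [-1, 0.53, 0], "spin": 0},
    {"gripper": 0, "travel": [-1, 0.53, 0], "spin": 0},
    {"gripper": 0, "travel": [-1, 0.53, 0], "spin": 0},
    {"gripper": 0, "travel": [-0.8, 0.53, 0], "spin": 0},
    {"gripper": 0, "travel": [0, 0, 0], "spin": 0},
    {"gripper": 0, "travel": [0, 0, 0], "spin": 0}
  ]
}}

```text
time: 2.9
position: [680.1, 70.7, 201.4]
tcp_rot: [-2.11, -2.327, 0.001]
ft_force: [-0.1, -0.0, 0.8]
width: 0.2
grip_force: 0.0
```

```bash
python3 -c "
from h import *
st()"
```

```text
t 2.9 board [-141.6   17.9  201.4] yawx 1.668 tilt -1.000 F board [-0.  -0.1  0.8] w 0.15121708164990674 j [-0.4  0.6  0.3  1.7 -0.2  0.9  0.1]
```

Emit:
{"fn": "move_arm", "kwargs": {
  "steps": [
    {"gripper": 0, "travel": [0, 0.05, 1], "spin": 0},
    {"gripper": 0, "travel": [0, 0, 1], "spin": 0},
    {"gripper": 0, "travel": [0, 0, 1], "spin": 0},
    {"gripper": 0, "travel": [0, 0, 0.7], "spin": 0},
    {"gripper": 0, "travel": [0, 0, 0.45], "spin": 0},
    {"gripper": 0, "travel": [0, 0, 0.2], "spin": 0},
    {"gripper": 0, "travel": [0, 0, 0], "spin": 0},
    {"gripper": 0, "travel": [0, 0, 0], "spin": 0}
  ]
}}

```text
time: 3.7
position: [682.4, 72.8, 28.7]
tcp_rot: [2.11, 2.327, 0.002]
ft_force: [0.0, 0.3, -0.6]
width: -0.5
grip_force: 0.0
```

```bash
python3 -c "
from h import *
st()
im=read_camera('top');cv2.imwrite('pics/t1.png',cv2.resize(im[120:230,205:350],None,fx=5.4,fy=5.4,interpolation=cv2.INTER_CUBIC))"
```

```text
t 3.7 board [-143.5   20.4   28.7] yawx 1.669 tilt -1.000 F board [-0.3  0.  -0.6] w -0.514671698186945 j [-0.3  0.8  0.2  1.8 -0.3  0.6  0.2]
```

View pics/t1.png

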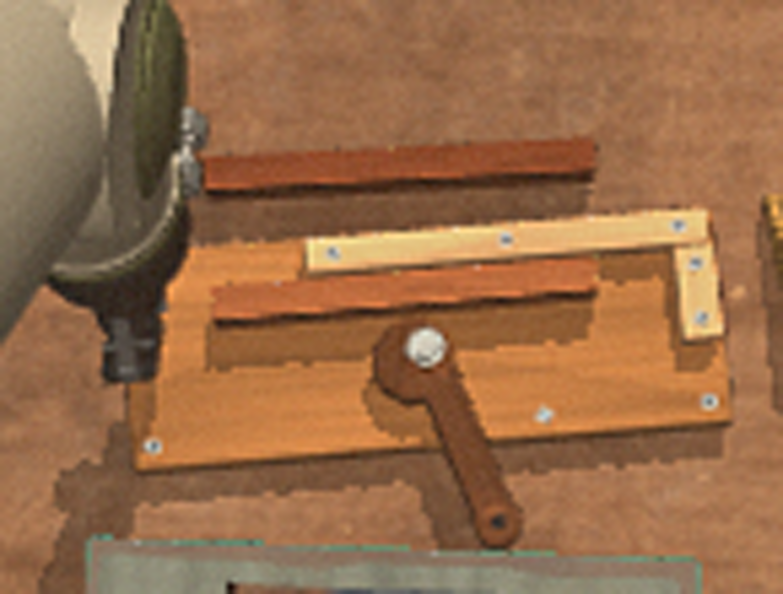

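The gripper stands left of the blank's rear end (215,303), with its fingers at about (130,350) in the crop. Nothing has been disturbed. Now the push.

Emit:
{"fn": "move_arm", "kwargs": {
  "steps": [
    {"gripper": 0, "travel": [-0.3, 0, 0.02], "spin": 0},
    {"gripper": 0, "travel": [-0.15, 0, 0], "spin": 0},
    {"gripper": 0, "travel": [-0.1, 0, 0], "spin": 0},
    {"gripper": 0, "travel": [-0.1, 0, 0], "spin": 0},
    {"gripper": 0, "travel": [-0.1, 0, 0], "spin": 0},
    {"gripper": 0, "travel": [-0.1, 0, 0], "spin": 0},
    {"gripper": 0, "travel": [-0.1, 0, 0], "spin": 0},
    {"gripper": 0, "travel": [-0.1, 0, 0], "spin": 0},
    {"gripper": 0, "travel": [-0.1, 0, 0], "spin": 0},
    {"gripper": 0, "travel": [-0.1, 0, 0], "spin": 0},
    {"gripper": 0, "travel": [-0.05, 0, 0], "spin": 0},
    {"gripper": 0, "travel": [0, 0, 0], "spin": 0},
    {"gripper": 0, "travel": [0, 0, 0], "spin": 0}
  ]
}}

```text
time: 5.05
position: [687.1, 20.3, 26.9]
tcp_rot: [-2.112, -2.326, -0.0]
ft_force: [0.4, -0.4, 0.4]
width: 0.1
grip_force: 0.0
```

```bash
python3 -c "
from h import *
st()
im=read_camera('top');cv2.imwrite('pics/t2.png',cv2.resize(im[120:230,205:350],None,fx=5.4,fy=5.4,interpolation=cv2.INTER_CUBIC))"
```

```text
t 5.05 board [-90.8  19.9  26.9] yawx 1.667 tilt -1.000 F board [0.4 0.3 0.4] w 0.08894678500977818 j [-0.2  0.8  0.2  1.8 -0.3  0.6  0.2]
```

View pics/t2.png

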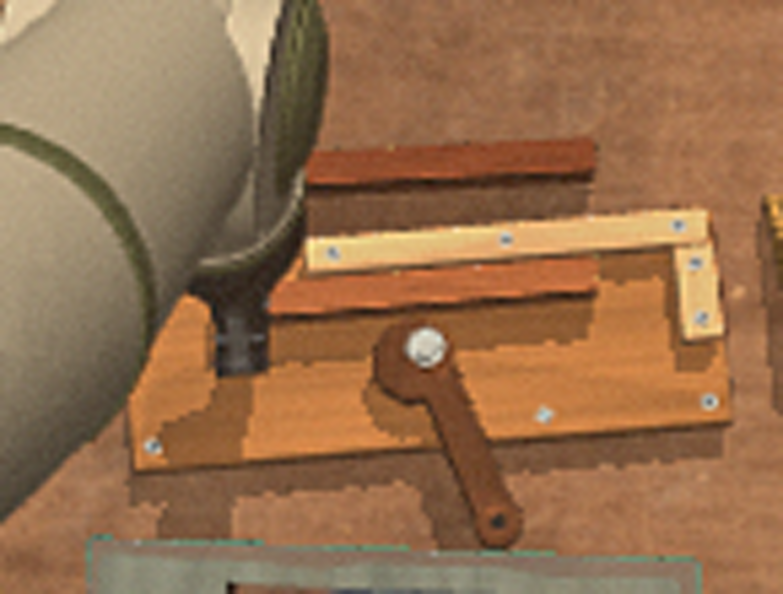

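```bash
python3 -c "
from h import *
s=observe()
for X in [s['position'],s['position']+[0,0,70]]:
    p=proj('top',X);print((p-[205,120]+.4)*5.4)
for z in(27,60,100):
    w=ray('top',(205+240/5.4-.4,120+370/5.4-.4),z);d=w-O;print(z,w,d@EX,d@EY)
im=read_camera('side');p=proj('side',s['position']);print(p);u,v=p.astype(int)
cv2.imwrite('pics/s2.png',cv2.resize(im[150:255,250:390],None,fx=5.4,fy=5.4,interpolation=cv2.INTER_CUBIC));print((p-[250,150])*5.4)"
```

```text
[251.  310.2]
[239.2 275.5]
27 [654.5  25.3  27. ] -98.88961928002819 -11.98845962667894
60 [647.1  22.1  60. ] -96.44483062422978 -19.64191834802668
100 [638.2  18.3 100. ] -93.48145043538327 -28.9188380102664
[301.6 197.6]
[278.8 257.2]
```

View pics/s2.png

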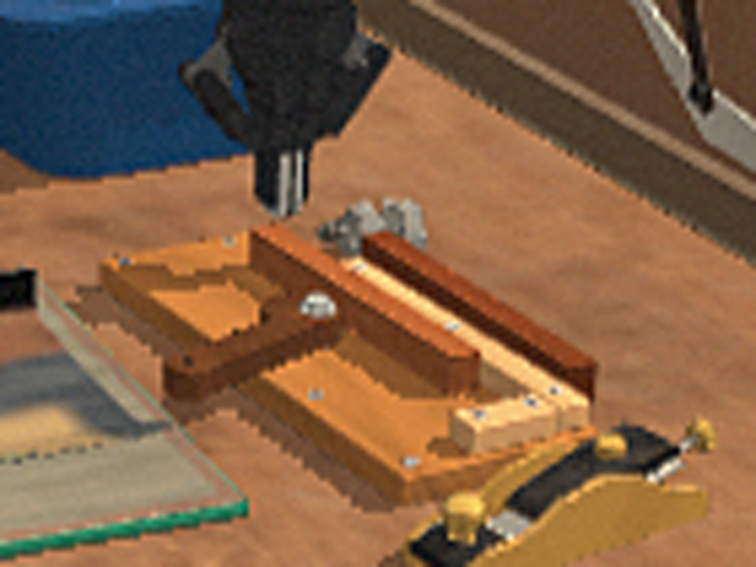

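The blank hasn't moved. In the side crop the fingertip ends at (285,212), visibly above the blank's rear end at (255,230), although the reported TCP projects to (279,257). So the real tips seem to be about 23 mm higher than the reported TCP, and they passed over the blank without contact. I'll back off and measure the tip height in the side view.

Emit:
{"fn": "move_arm", "kwargs": {
  "steps": [
    {"gripper": 0, "travel": [0.3, 0, 0], "spin": 0},
    {"gripper": 0, "travel": [0.5, 0, 0], "spin": 0},
    {"gripper": 0, "travel": [0.5, 0, 0], "spin": 0},
    {"gripper": 0, "travel": [0.05, 0, 0], "spin": 0},
    {"gripper": 0, "travel": [0, 0, 0], "spin": 0}
  ]
}}

```text
time: 5.65
position: [681.7, 75.3, 26.9]
tcp_rot: [-2.109, -2.328, -0.0]
ft_force: [-0.1, -0.5, 0.3]
width: -0.1
grip_force: 0.0
```

```bash
python3 -c "
from h import *
st();s=observe()
im=read_camera('side');p=proj('side',s['position']);print(p)
for h in (10,20,30): print(h,proj('side',s['position']+[0,0,h]))
hsv=cv2.cvtColor(im,cv2.COLOR_BGR2HSV);u=int(p[0])
for v in range(int(p[1])-22,int(p[1])+5): print(v,[tuple(int(a) for a in hsv[v,x]) for x in range(u-6,u+7,3)])
cv2.imwrite('pics/s3.png',cv2.resize(im[150:255,230:370],None,fx=5.4,fy=5.4,interpolation=cv2.INTER_CUBIC));print((p-[230,150])*5.4)"
```

```text
t 5.65 board [-146.1   19.9   26.9] yawx 1.669 tilt -1.000 F board [ 0.5 -0.1  0.3] w -0.06272303032411314 j [-0.3  0.8  0.2  1.8 -0.3  0.6  0.2]
[292.7 191.8]
10 [292.7 188.8]
20 [292.8 185.8]
30 [292.9 182.8]
169 [(30, 14, 36), (48, 35, 36), (24, 29, 44), (90, 9, 30), (12, 31, 41)]
170 [(23, 26, 39), (23, 32, 32), (90, 13, 38), (135, 20, 26), (38, 28, 37)]
171 [(99, 36, 49), (20, 22, 35), (72, 33, 39), (60, 21, 24), (10, 19, 41)]
172 [(104, 191, 80), (10, 23, 33), (0, 0, 31), (30, 36, 35), (104, 155, 66)]
173 [(103, 186, 93), (135, 20, 26), (0, 0, 38), (26, 24, 85), (103, 218, 76)]
174 [(102, 219, 85), (24, 44, 29), (23, 14, 74), (23, 38, 88), (104, 176, 77)]
175 [(105, 183, 95), (30, 36, 28), (30, 7, 71), (20, 25, 92), (105, 204, 80)]
176 [(103, 191, 92), (23, 38, 27), (10, 22, 71), (17, 25, 91), (103, 224, 99)]
177 [(103, 213, 86), (10, 26, 29), (23, 15, 66), (21, 33, 100), (105, 176, 90)]
178 [(103, 213, 92), (30, 26, 30), (6, 17, 76), (21, 33, 131), (14, 131, 117)]
179 [(107, 166, 80), (80, 28, 27), (45, 15, 68), (20, 36, 129), (12, 146, 198)]
180 [(11, 125, 108), (90, 111, 23)
[... 621 characters left out ...]
8, 163)]
188 [(13, 143, 162), (12, 133, 163), (12, 126, 174), (13, 140, 158), (13, 137, 164)]
189 [(13, 142, 167), (13, 151, 166), (12, 137, 173), (12, 135, 161), (13, 136, 156)]
190 [(12, 138, 168), (12, 140, 177), (13, 137, 175), (13, 137, 169), (13, 133, 157)]
191 [(12, 136, 165), (12, 140, 180), (12, 142, 172), (13, 135, 177), (12, 146, 169)]
192 [(13, 135, 162), (12, 136, 175), (13, 144, 173), (12, 137, 190), (10, 192, 205)]
193 [(12, 146, 155), (13, 145, 167), (12, 136, 176), (14, 177, 228), (10, 183, 194)]
194 [(12, 142, 158), (14, 170, 189), (16, 51, 135), (14, 176, 233), (10, 186, 81)]
195 [(13, 178, 221), (13, 178, 218), (13, 104, 192), (14, 181, 227), (10, 174, 101)]
[338.4 225.7]
```

View pics/s3.png

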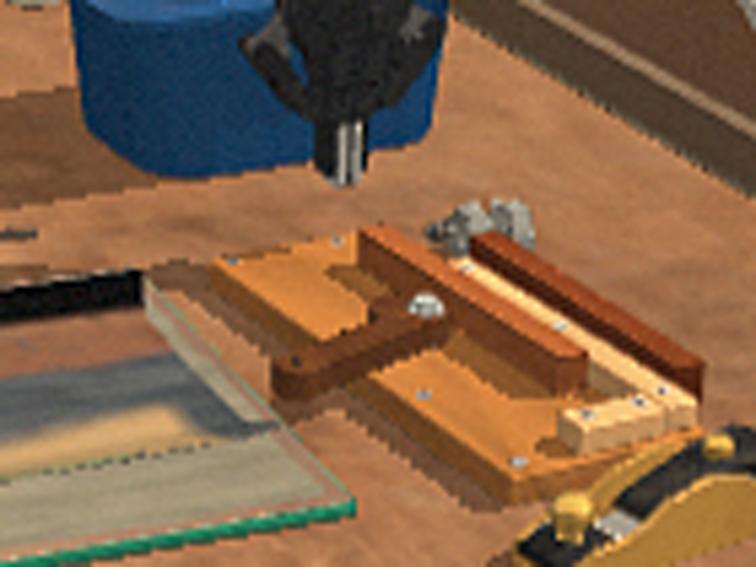

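The finger's lower end is at (345,184) in the crop, raw row 184.5, while the reported TCP projects to row 191.8. The bolt projects correctly, so the tips really sit about 24 mm above the reported TCP. I'll lower in small steps and watch the force.

Emit:
{"fn": "move_arm", "kwargs": {
  "steps": [
    {"gripper": 0, "travel": [0, 0, 0.1], "spin": 0},
    {"gripper": 0, "travel": [0, 0, 0.1], "spin": 0},
    {"gripper": 0, "travel": [0, 0, 0.1], "spin": 0},
    {"gripper": 0, "travel": [0, 0, 0.05], "spin": 0},
    {"gripper": 0, "travel": [0, 0, 0], "spin": 0}
  ]
}}

```text
time: 6.2
position: [681.6, 73.6, 12.3]
tcp_rot: [-2.112, -2.325, 0.001]
ft_force: [-0.0, 0.3, -0.0]
width: -0.0
grip_force: 0.0
```

```bash
python3 -c "
from h import *
st()"
```

```text
t 6.2 board [-144.4   19.6   12.3] yawx 1.667 tilt -1.000 F board [-0.3 -0.  -0. ] w -0.0266593977881053 j [-0.3  0.8  0.2  1.8 -0.3  0.6  0.2]
```

There is no contact at reported z 12, which is below the board top, so the offset is real. I'll lower 10 mm more and check in the side view numerically.

Emit:
{"fn": "move_arm", "kwargs": {
  "steps": [
    {"gripper": 0, "travel": [0, 0, 0.08], "spin": 0},
    {"gripper": 0, "travel": [0, 0, 0.08], "spin": 0},
    {"gripper": 0, "travel": [0, 0, 0.07], "spin": 0},
    {"gripper": 0, "travel": [0, 0, 0], "spin": 0},
    {"gripper": 0, "travel": [0, 0, 0], "spin": 0}
  ]
}}

```text
time: 6.7
position: [681.8, 73.9, 3.6]
tcp_rot: [-2.112, -2.326, 0.0]
ft_force: [0.0, -0.3, -0.5]
width: -0.0
grip_force: 0.0
```

```bash
python3 -c "
from h import *
st();s=observe()
im=read_camera('side')
for h in (18,21,24,27): print(h,proj('side',s['position']+[0,0,h]))
u,v0=proj('side',s['position']+[0,0,24]);u=int(u)
hsv=cv2.cvtColor(im,cv2.COLOR_BGR2HSV)
for v in range(int(v0)-5,int(v0)+6): print(v,[int(x) for x in hsv[v,u-10:u+11,1]])"
```

```text
t 6.7 board [-144.7   19.9    3.6] yawx 1.667 tilt -1.000 F board [ 0.3  0.  -0.5] w -0.026848984817435525 j [-0.3  0.8  0.2  1.8 -0.3  0.5  0.2]
18 [292.8 193.5]
21 [292.9 192.6]
24 [292.9 191.7]
27 [292.9 190.8]
186 [134, 133, 143, 135, 137, 142, 71, 102, 20, 39, 36, 33, 28, 34, 24, 222, 141, 135, 136, 141, 133]
187 [133, 135, 137, 131, 137, 140, 94, 85, 33, 32, 8, 36, 29, 35, 19, 162, 138, 131, 134, 134, 135]
188 [150, 134, 140, 141, 141, 138, 135, 70, 99, 67, 18, 30, 22, 34, 29, 131, 146, 136, 138, 137, 135]
189 [146, 133, 140, 149, 142, 146, 147, 136, 21, 23, 20, 32, 22, 19, 53, 158, 138, 139, 135, 133, 131]
190 [136, 149, 143, 145, 135, 142, 143, 146, 93, 30, 18, 25, 21, 23, 56, 143, 138, 137, 132, 143, 134]
191 [144, 132, 140, 133, 137, 141, 141, 142, 145, 103, 44, 39, 42, 119, 134, 146, 146, 140, 170, 158, 141]
192 [138, 143, 139, 140, 137, 136, 140, 137, 143, 150, 153, 156, 147, 146, 165, 180, 190, 194, 193, 194, 178]
193 [136, 141, 144, 136, 145, 141, 142, 148, 152, 132, 141, 160, 164, 178, 187, 182, 187, 180, 184, 182, 193]
194 [142, 141, 142, 142, 133, 150, 166, 165, 184, 106, 47, 140, 185, 179, 184, 182, 173, 180, 187, 190, 187]
195 [163, 155, 175, 182, 179, 183, 181, 182, 182, 142, 108, 145, 182, 177, 177, 191, 181, 191, 185, 181, 184]
196 [178, 183, 178, 176, 180, 182, 177, 171, 179, 184, 183, 181, 178, 181, 184, 191, 170, 161, 183, 195, 174]
```

The tip is now at about z 28, mid-height of the blank. Pushing.

Emit:
{"fn": "move_arm", "kwargs": {
  "steps": [
    {"gripper": 0, "travel": [-0.25, 0, 0.03], "spin": 0},
    {"gripper": 0, "travel": [-0.15, 0, 0], "spin": 0},
    {"gripper": 0, "travel": [-0.08, 0, 0], "spin": 0},
    {"gripper": 0, "travel": [-0.08, 0, 0], "spin": 0},
    {"gripper": 0, "travel": [-0.08, 0, 0], "spin": 0},
    {"gripper": 0, "travel": [-0.08, 0, 0], "spin": 0},
    {"gripper": 0, "travel": [-0.08, 0, 0], "spin": 0},
    {"gripper": 0, "travel": [-0.08, 0, 0], "spin": 0},
    {"gripper": 0, "travel": [-0.08, 0, 0], "spin": 0},
    {"gripper": 0, "travel": [-0.08, 0, 0], "spin": 0},
    {"gripper": 0, "travel": [-0.08, 0, 0], "spin": 0},
    {"gripper": 0, "travel": [-0.08, 0, 0], "spin": 0},
    {"gripper": 0, "travel": [-0.08, 0, 0], "spin": 0},
    {"gripper": 0, "travel": [0, 0, 0], "spin": 0}
  ]
}}

```text
time: 8.15
position: [686.8, 22.1, 2.5]
tcp_rot: [2.112, 2.325, -0.0]
ft_force: [-0.0, -0.0, 0.7]
width: 0.1
grip_force: 0.0
```

```bash
cat >> h.py <<'E'
def blank():
    # corners of blank top found via mahogany mask in top view, near front end
    im=read_camera('top');hsv=cv2.cvtColor(im,cv2.COLOR_BGR2HSV)
    for Y in (16,20,23):
        xs=np.arange(60,142,2.);row=[]
        for X in xs:
            u,v=proj('top',O+EX*X+EY*Y+[0,0,41]);row.append(int(hsv[int(round(v)),int(round(u)),0]*1000+hsv[int(round(v)),int(round(u)),2]))
        print(Y,list(zip(xs.astype(int).tolist(),row)))
E
python3 -c "
from h import *
st();blank()"
```

```text
t 8.15 board [-92.6  19.9   2.5] yawx 1.667 tilt -1.000 F board [ 0.  -0.   0.7] w 0.11194239312175314 j [-0.2  0.8  0.2  1.8 -0.3  0.5  0.2]Traceback (most recent call last):
  File "<string>", line 3, in <module>
    st();blank()
         ~~~~~^^
  File "h.py", line 21, in blank
    u,v=proj('top',O+EX*X+EY*Y+[0,0,41]);row.append(int(hsv[int(round(v)),int(round(u)),0]*1000+hsv[int(round(v)),int(round(u)),2]))
                                                        ~~~~~~~~~~~~~~~~~~~~~~~~~~~~~~~~~~^~~~~
OverflowError: Python integer 1000 out of bounds for uint8
```

```bash
python3 - <<'E'
s=open('h.py').read();i=s.index("def blank")
s=s[:i]+'''def blank():
    im=read_camera('top');hsv=cv2.cvtColor(im,cv2.COLOR_BGR2HSV)
    for Y in (16,20,23):
        print(Y,[(X,*[int(a) for a in hsv[tuple(np.round(proj('top',O+EX*X+EY*Y+[0,0,41])).astype(int)[::-1])]]) for X in range(84,142,3)])
'''
open('h.py','w').write(s)
E
python3 -c "
from h import *
blank()"
```

```text
16 [(84, 11, 175, 191), (87, 11, 173, 189), (90, 10, 170, 194), (93, 11, 174, 195), (96, 11, 165, 202), (99, 11, 173, 200), (102, 10, 173, 199), (105, 11, 173, 200), (108, 10, 170, 197), (111, 11, 176, 191), (114, 10, 174, 194), (117, 11, 168, 199), (120, 12, 170, 199), (123, 15, 156, 206), (126, 14, 165, 144), (129, 13, 160, 139), (132, 14, 153, 128), (135, 17, 130, 167), (138, 21, 111, 242), (141, 18, 120, 231)]
20 [(84, 11, 175, 189), (87, 11, 175, 185), (90, 11, 172, 190), (93, 11, 171, 192), (96, 10, 178, 186), (99, 11, 167, 192), (102, 11, 167, 189), (105, 11, 166, 186), (108, 12, 171, 186), (111, 11, 173, 183), (114, 10, 175, 181), (117, 10, 169, 186), (120, 11, 176, 181), (123, 12, 167, 171), (126, 13, 159, 143), (129, 13, 176, 132), (132, 13, 150, 117), (135, 16, 126, 178), (138, 21, 108, 236), (141, 17, 65, 223)]
23 [(84, 11, 171, 182), (87, 11, 179, 184), (90, 11, 172, 185), (93, 10, 172, 185), (96, 11, 168, 190), (99, 11, 172, 190), (102, 11, 174, 190), (105, 11, 176, 185), (108, 11, 170, 190), (111, 11, 171, 191), (114, 11, 172, 185), (117, 11, 175, 184), (120, 11, 180, 183), (123, 10, 169, 183), (126, 14, 164, 140), (129, 14, 174, 133), (132, 14, 137, 136), (135, 15, 132, 220), (138, 20, 117, 232), (141, 16, 93, 213)]
```

The blank moves with the finger. Its front is at X ≈ 122.5, with about 12.5 mm to go.

Emit:
{"fn": "move_arm", "kwargs": {
  "steps": [
    {"gripper": 0, "travel": [-0.06, 0, 0], "spin": 0},
    {"gripper": 0, "travel": [-0.06, 0, 0], "spin": 0},
    {"gripper": 0, "travel": [-0.06, 0, 0], "spin": 0},
    {"gripper": 0, "travel": [-0.04, 0, 0], "spin": 0},
    {"gripper": 0, "travel": [-0.03, 0, 0], "spin": 0},
    {"gripper": 0, "travel": [-0.03, 0, 0], "spin": 0},
    {"gripper": 0, "travel": [-0.02, 0, 0], "spin": 0},
    {"gripper": 0, "travel": [-0.02, 0, 0], "spin": 0},
    {"gripper": 0, "travel": [0, 0, 0], "spin": 0}
  ]
}}

```text
time: 9.15
position: [687.9, 11.1, 2.5]
tcp_rot: [-2.11, -2.326, -0.001]
ft_force: [-0.4, 3.5, 1.0]
width: -0.1
grip_force: 1.8
```

```bash
python3 -c "
from h import *
st();blank()"
```

```text
t 9.15 board [-81.6  19.9   2.5] yawx 1.668 tilt -1.000 F board [-3.5 -0.1  1. ] w -0.12312991578904134 j [-0.2  0.8  0.2  1.8 -0.3  0.5  0.2]
16 [(84, 11, 173, 184), (87, 11, 174, 186), (90, 11, 168, 188), (93, 11, 171, 191), (96, 12, 171, 188), (99, 11, 175, 187), (102, 10, 167, 198), (105, 11, 175, 198), (108, 10, 171, 200), (111, 11, 172, 199), (114, 11, 168, 196), (117, 10, 170, 199), (120, 11, 178, 195), (123, 10, 162, 201), (126, 11, 168, 196), (129, 11, 171, 195), (132, 10, 176, 184), (135, 14, 137, 186), (138, 22, 111, 235), (141, 17, 119, 232)]
20 [(84, 11, 172, 187), (87, 11, 181, 185), (90, 11, 170, 189), (93, 11, 180, 186), (96, 11, 171, 192), (99, 11, 172, 191), (102, 11, 171, 186), (105, 11, 175, 187), (108, 11, 176, 188), (111, 10, 174, 186), (114, 11, 175, 184), (117, 12, 172, 184), (120, 11, 175, 182), (123, 11, 172, 187), (126, 11, 179, 181), (129, 10, 170, 184), (132, 10, 169, 181), (135, 14, 141, 183), (138, 20, 106, 235), (141, 18, 69, 219)]
23 [(84, 11, 168, 182), (87, 11, 169, 186), (90, 11, 169, 186), (93, 11, 172, 184), (96, 11, 171, 183), (99, 11, 175, 187), (102, 11, 172, 187), (105, 11, 180, 191), (108, 11, 170, 190), (111, 11, 169, 189), (114, 11, 174, 186), (117, 10, 167, 188), (120, 11, 180, 186), (123, 11, 172, 184), (126, 11, 174, 183), (129, 11, 176, 183), (132, 11, 169, 178), (135, 14, 144, 186), (138, 19, 114, 237), (141, 17, 91, 212)]
```

The blank is home: its front is at the stop face and the finger feels 3.5 N. I'll back off, rise, cross to the right side of the lever and turn square to it.

Emit:
{"fn": "move_arm", "kwargs": {
  "steps": [
    {"gripper": 0, "travel": [0.1, 0, 0], "spin": 0},
    {"gripper": 0, "travel": [0.3, 0, 0], "spin": 0},
    {"gripper": 0, "travel": [0.3, 0, 0], "spin": 0},
    {"gripper": 0, "travel": [0, 0, -0.8], "spin": 0},
    {"gripper": 0, "travel": [0, 0, -0.8], "spin": 0},
    {"gripper": 0, "travel": [-0.72, -0.42, 0], "spin": 0},
    {"gripper": 0, "travel": [-0.72, -0.42, 0], "spin": 0},
    {"gripper": 0, "travel": [-0.72, -0.42, 0], "spin": 0},
    {"gripper": 0, "travel": [-0.72, -0.42, 0], "spin": 0},
    {"gripper": 0, "travel": [-0.72, -0.42, 0], "spin": 0},
    {"gripper": 0, "travel": [-0.72, -0.42, 0], "spin": 0},
    {"gripper": 0, "travel": [0, 0, 0], "spin": -0.7},
    {"gripper": 0, "travel": [0, 0, 0], "spin": -0.7},
    {"gripper": 0, "travel": [0, 0, 0], "spin": -0.65},
    {"gripper": 0, "travel": [0, 0, 0], "spin": 0}
  ]
}}

```text
time: 10.7
position: [601.9, -142.9, 66.6]
tcp_rot: [1.728, 2.624, 0.001]
ft_force: [-0.6, -0.1, -0.3]
width: 0.3
grip_force: 0.0
```

```bash
python3 -c "
from h import *
st()"
```

```text
t 10.7 board [ 63.4 -80.6  66.6] yawx 1.977 tilt -1.000 F board [ 0.1 -0.6 -0.3] w 0.27363086466220704 j [ 0.1  0.7  0.1  2.  -0.1  0.5  0.7]
```

Emit:
{"fn": "move_arm", "kwargs": {
  "steps": [
    {"gripper": 0, "travel": [0, 0, 0.7], "spin": 0},
    {"gripper": 0, "travel": [0, 0, 0.5], "spin": 0},
    {"gripper": 0, "travel": [0, 0, 0.25], "spin": 0},
    {"gripper": 0, "travel": [0, 0, 0.13], "spin": 0},
    {"gripper": 0, "travel": [0, 0, 0], "spin": 0},
    {"gripper": 0, "travel": [0.15, 0, 0], "spin": 0},
    {"gripper": 0, "travel": [0.1, 0, 0], "spin": 0},
    {"gripper": 0, "travel": [0.08, 0, 0], "spin": 0},
    {"gripper": 0, "travel": [0.08, 0, 0], "spin": 0},
    {"gripper": 0, "travel": [0, 0, 0], "spin": 0}
  ]
}}

```text
time: 11.7
position: [595.2, -127.9, 3.6]
tcp_rot: [1.73, 2.622, 0.001]
ft_force: [0.0, -0.7, -0.6]
width: 0.1
grip_force: 0.0
```

```bash
python3 -c "
from h import *
st()"
```

```text
t 11.7 board [ 47.8 -85.9   3.6] yawx 1.975 tilt -1.000 F board [ 0.7 -0.1 -0.6] w 0.08871906969202627 j [ 0.1  0.7  0.1  2.  -0.1  0.4  0.7]
```

Emit:
{"fn": "move_arm", "kwargs": {
  "steps": [
    {"gripper": 0, "travel": [0.06, 0, 0.02], "spin": 0},
    {"gripper": 0, "travel": [0.13, -0.03, 0], "spin": 0.4},
    {"gripper": 0, "travel": [0.13, -0.03, 0], "spin": 0.4},
    {"gripper": 0, "travel": [0.13, -0.03, 0], "spin": 0.4},
    {"gripper": 0, "travel": [0.13, -0.03, 0], "spin": 0.4},
    {"gripper": 0, "travel": [0.13, -0.03, 0], "spin": 0.4},
    {"gripper": 0, "travel": [0.13, -0.03, 0], "spin": 0.4},
    {"gripper": 0, "travel": [0.13, -0.03, 0], "spin": 0.4},
    {"gripper": 0, "travel": [0.13, -0.03, 0], "spin": 0.4}
  ]
}}

```text
time: 12.6
position: [577.1, -88.5, 2.6]
tcp_rot: [2.307, 2.131, -0.0]
ft_force: [0.9, -2.1, 0.7]
width: -0.3
grip_force: 1.1
```

```bash
cat >> h.py <<'E'
def lev():
    s=observe();R=Ro.from_rotvec(s["tcp_rot"]).as_matrix();P=O-EY*10.5;d=s["position"]-P
    x,y=R[:,0],R[:,1];th=np.arctan2(d@EY,d@EX)
    r=np.hypot(d@EX,d@EY);a=th-np.arcsin(22/r)  # arm angle if face in contact
    print("tool-frame r",d@x,d@y,"q~%.3f"%(-a-1.047),"tool q %.3f"%(1.975-np.arctan2(R[1,0],R[0,0])+.217),"F tool",s["ft_force"]@R,"t",s["time"],"z",d[2],"wid",s["width"],"grip",s["grip_force"])
E
python3 -c "
from h import *
lev()
im=read_camera('top');cv2.imwrite('pics/t4.png',cv2.resize(im[120:230,205:350],None,fx=5.4,fy=5.4,interpolation=cv2.INTER_CUBIC))"
```

```text
tool-frame r -22.40206683484992 -86.91170049241323 q~0.695 tool q 0.701 F tool [-2.1  1.1 -0.7] t 12.6 z 2.569759638299328 wid -0.2518018645449809 grip 1.0633275867439806
```

View pics/t4.png

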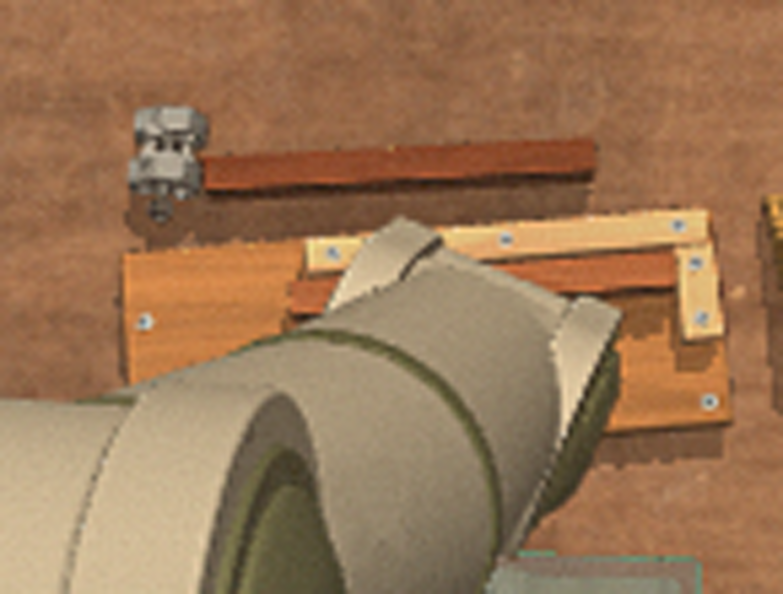

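The picture shows the blank's front end at the stop (678,268), and the lever is moving under a 2.1 N push, hidden beneath the arm. I continue the arc.

Emit:
{"fn": "move_arm", "kwargs": {
  "steps": [
    {"gripper": 0, "travel": [0.13, -0.03, 0], "spin": 0.4},
    {"gripper": 0, "travel": [0.13, -0.03, 0], "spin": 0.4},
    {"gripper": 0, "travel": [0.13, -0.03, 0], "spin": 0.4},
    {"gripper": 0, "travel": [0.13, -0.02, 0], "spin": 0.4},
    {"gripper": 0, "travel": [0.13, -0.02, 0], "spin": 0.4},
    {"gripper": 0, "travel": [0.13, -0.03, 0], "spin": 0.4},
    {"gripper": 0, "travel": [0.13, -0.03, 0], "spin": 0.4},
    {"gripper": 0, "travel": [0.13, -0.02, 0], "spin": 0.4},
    {"gripper": 0, "travel": [0.13, -0.02, 0], "spin": 0.4}
  ]
}}

```text
time: 13.55
position: [581.6, -41.4, 2.3]
tcp_rot: [-2.791, -1.441, 0.003]
ft_force: [-2.7, -1.1, 0.4]
width: 0.2
grip_force: 1.3
```

```bash
python3 -c "
from h import *
lev()"
```

```text
tool-frame r -22.842244594518956 -86.69684614090893 q~1.229 tool q 1.239 F tool [-2.4 -1.5 -0.4] t 13.55 z 2.298174734235478 wid 0.24859015531190512 grip 1.26999784112229
```

Next come smaller rows, watching the force.

Emit:
{"fn": "move_arm", "kwargs": {
  "steps": [
    {"gripper": 0, "travel": [0.1, -0.02, 0], "spin": 0.3},
    {"gripper": 0, "travel": [0.1, -0.02, 0], "spin": 0.3},
    {"gripper": 0, "travel": [0.07, -0.01, 0], "spin": 0.2},
    {"gripper": 0, "travel": [0.07, -0.01, 0], "spin": 0.2},
    {"gripper": 0, "travel": [0, 0, 0], "spin": 0}
  ]
}}

```text
time: 14.05
position: [588.3, -28.8, 2.2]
tcp_rot: [-2.89, -1.23, 0.003]
ft_force: [-2.6, -0.9, 0.1]
width: 0.3
grip_force: 1.5
```

```bash
python3 -c "
from h import *
lev()"
```

```text
tool-frame r -21.6817351832528 -86.34522715311685 q~1.391 tool q 1.388 F tool [-2.5 -1.3 -0.1] t 14.05 z 2.18472325295143 wid 0.269107350929676 grip 1.485746790713165
```

Emit:
{"fn": "move_arm", "kwargs": {
  "steps": [
    {"gripper": 0, "travel": [0.065, -0.015, 0], "spin": 0.2},
    {"gripper": 0, "travel": [0.065, -0.015, 0], "spin": 0.2},
    {"gripper": 0, "travel": [0, 0, 0], "spin": 0}
  ]
}}

```text
time: 14.35
position: [590.7, -24.8, 2.2]
tcp_rot: [-2.926, -1.141, 0.004]
ft_force: [-6.4, -1.2, 1.2]
width: -0.2
grip_force: 2.6
```

```bash
python3 -c "
from h import *
lev()"
```

```text
tool-frame r -22.473085142713806 -86.14389756779109 q~1.442 tool q 1.448 F tool [-5.5 -3.4 -1.2] t 14.35 z 2.1878815875921998 wid -0.2028505666901625 grip 2.5988139022956602
```

Emit:
{"fn": "move_arm", "kwargs": {
  "steps": [
    {"gripper": 0, "travel": [0.05, -0.01, 0], "spin": 0.15},
    {"gripper": 0, "travel": [0.03, -0.01, 0], "spin": 0.1},
    {"gripper": 0, "travel": [0, 0, 0], "spin": 0}
  ]
}}

```text
time: 14.65
position: [591.8, -22.7, 2.1]
tcp_rot: [-2.947, -1.086, 0.005]
ft_force: [-8.4, -3.4, 2.0]
width: 0.2
grip_force: 4.0
```

```bash
python3 -c "
from h import *
lev()"
```

```text
tool-frame r -23.54037639713579 -86.14735422663955 q~1.468 tool q 1.486 F tool [-8.6 -2.9 -1.9] t 14.65 z 2.137042499239024 wid 0.21492984551322034 grip 4.034064818406478
```

Emit:
{"fn": "move_arm", "kwargs": {
  "steps": [
    {"gripper": 0, "travel": [0.05, -0.01, 0], "spin": 0.05},
    {"gripper": 0, "travel": [0.02, 0, 0], "spin": 0},
    {"gripper": 0, "travel": [0, 0, 0], "spin": 0}
  ]
}}

```text
time: 14.95
position: [593.1, -21.0, 2.1]
tcp_rot: [-2.951, -1.075, 0.007]
ft_force: [-9.3, -4.9, 2.6]
width: -0.3
grip_force: 5.0
```

```bash
python3 -c "
from h import *
lev()"
```

```text
tool-frame r -22.084978458429035 -86.42851512857982 q~1.492 tool q 1.494 F tool [-10.3  -2.3  -2.6] t 14.95 z 2.1196489018828273 wid -0.2604037266711897 grip 5.0356625486165285
```

One millimetre more for margin, then I withdraw and rise.

Emit:
{"fn": "move_arm", "kwargs": {
  "steps": [
    {"gripper": 0, "travel": [0.03, 0, 0], "spin": 0},
    {"gripper": 0, "travel": [0, 0, 0], "spin": 0}
  ]
}}

```text
time: 15.15
position: [593.3, -20.7, 2.0]
tcp_rot: [-2.951, -1.074, 0.008]
ft_force: [-11.4, -5.7, 4.3]
width: 0.2
grip_force: 6.1
```

```bash
python3 -c "
from h import *
lev()"
```

```text
tool-frame r -21.720033102301546 -86.52870582491359 q~1.497 tool q 1.494 F tool [-12.4  -3.   -4.2] t 15.15 z 2.0473854828224822 wid 0.1856777173463931 grip 6.1229833122342825
```

Emit:
{"fn": "move_arm", "kwargs": {
  "steps": [
    {"gripper": 0, "travel": [-0.1, 0, 0], "spin": 0},
    {"gripper": 0, "travel": [-0.3, 0, 0], "spin": 0},
    {"gripper": 0, "travel": [-0.3, 0, 0], "spin": 0},
    {"gripper": 0, "travel": [0, 0, -0.6], "spin": 0},
    {"gripper": 0, "travel": [0, 0, -1], "spin": 0},
    {"gripper": 0, "travel": [0, 0, -1], "spin": 0},
    {"gripper": 0, "travel": [0, 0, -1], "spin": 0},
    {"gripper": 0, "travel": [-1, 0, -0.5], "spin": 0},
    {"gripper": 0, "travel": [-1, 0, 0], "spin": 0},
    {"gripper": 0, "travel": [-1, -0.5, 0], "spin": 0},
    {"gripper": 0, "travel": [-1, -0.5, 0], "spin": 0},
    {"gripper": 0, "travel": [-1, -0.5, 0], "spin": 0},
    {"gripper": 0, "travel": [-1, -0.5, 0], "spin": 0},
    {"gripper": 0, "travel": [0, 0, 0], "spin": 0}
  ]
}}

```text
time: 16.55
position: [333.8, -130.4, 166.5]
tcp_rot: [-2.95, -1.069, 0.001]
ft_force: [0.2, 0.0, 0.0]
width: -0.4
grip_force: 0.0
```

```bash
python3 -c "
from h import *
st()
im=read_camera('side')[165:250,255:385];cv2.imwrite('pics/f.png',cv2.resize(im,None,fx=6,fy=6,interpolation=cv2.INTER_CUBIC))"
```

```text
t 16.55 board [  25.1 -346.2  166.5] yawx 0.695 tilt -1.000 F board [-0.   0.2  0. ] w -0.43965841475495326 j [-0.3  0.3  0.7  2.5 -0.4  0.5 -0.2]
```

View pics/f.png

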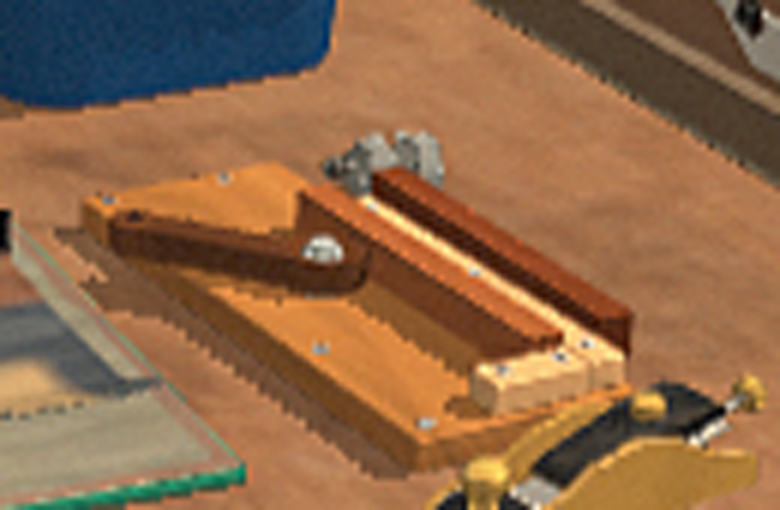

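The side crop shows the lever swung left to (130,225), the blank flat against the fence, and its front end meeting the stop at (555,340). One numeric check of the front gap from above, before I hand in.

```bash
python3 -c "
from h import *
im=read_camera('top');hsv=cv2.cvtColor(im,cv2.COLOR_BGR2HSV)
g=lambda X,Y:[int(a) for a in hsv[tuple(np.round(proj('top',O+EX*X+EY*Y+[0,0,41])).astype(int)[::-1])]]
for Y in (20,25,29):print(Y,[(X,g(X,Y)) for X in range(120,144,2)])
for X in (-50,30,115):print(X,[(Y,g(X,Y)) for Y in range(10,42,2)])"
```

```text
20 [(120, [11, 175, 200]), (122, [11, 177, 196]), (124, [11, 177, 196]), (126, [11, 180, 191]), (128, [10, 170, 192]), (130, [10, 170, 192]), (132, [10, 175, 179]), (134, [14, 141, 186]), (136, [14, 141, 186]), (138, [21, 105, 239]), (140, [18, 66, 223]), (142, [15, 10, 200])]
25 [(120, [10, 174, 185]), (122, [10, 174, 185]), (124, [10, 175, 184]), (126, [11, 171, 180]), (128, [10, 170, 178]), (130, [10, 170, 178]), (132, [11, 180, 170]), (134, [15, 129, 150]), (136, [15, 129, 150]), (138, [20, 110, 238]), (140, [16, 92, 217]), (142, [16, 92, 217])]
29 [(120, [11, 179, 191]), (122, [11, 179, 191]), (124, [10, 167, 194]), (126, [11, 174, 192]), (128, [11, 174, 192]), (130, [10, 173, 193]), (132, [10, 168, 190]), (134, [10, 168, 190]), (136, [16, 125, 191]), (138, [19, 116, 242]), (140, [18, 121, 239]), (142, [18, 121, 239])]
-50 [(10, [13, 164, 129]), (12, [12, 163, 83]), (14, [12, 163, 83]), (16, [9, 163, 75]), (18, [10, 176, 183]), (20, [10, 176, 183]), (22, [10, 172, 194]), (24, [10, 174, 188]), (26, [10, 174, 188]), (28, [11, 171, 183]), (30, [11, 175, 178]), (32, [11, 175, 178]), (34, [10, 178, 182]), (36, [16, 130, 230]), (38, [16, 130, 230]), (40, [20, 112, 234])]
30 [(10, [14, 169, 149]), (12, [12, 154, 91]), (14, [13, 156, 95]), (16, [10, 173, 56]), (18, [11, 165, 212]), (20, [11, 179, 187]), (22, [11, 179, 187]), (24, [11, 169, 184]), (26, [11, 176, 184]), (28, [11, 176, 184]), (30, [11, 175, 182]), (32, [10, 177, 183]), (34, [10, 177, 183]), (36, [14, 140, 209]), (38, [16, 127, 229]), (40, [16, 127, 229])]
115 [(10, [13, 162, 151]), (12, [13, 168, 102]), (14, [13, 152, 79]), (16, [11, 171, 158]), (18, [11, 171, 158]), (20, [11, 171, 200]), (22, [10, 170, 189]), (24, [10, 170, 189]), (26, [11, 173, 186]), (28, [11, 170, 188]), (30, [11, 170, 188]), (32, [10, 183, 176]), (34, [11, 157, 175]), (36, [11, 157, 175]), (38, [18, 120, 233]), (40, [17, 121, 230])]
```

The blank is flush to the stop and the fence, with no gap at any of the sampled lines.

```bash
python3 -c "
from station import *
print(job_done())"
```

```text
the job is handed in; nothing more can be done
None
```

The blank is home against the end stop and fence, the cam lever is left locked at q ≈ 1.5 (last push about 12 N), and the job is handed in at about 17 s with the arm clear.

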